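Close up the drill index

TASK

Close up the red drill index on the welding bench: push the upright drill rack over until it lies flat in the case, and only then swing the lid over and push it fully shut. Pushing with the fingers is all it takes: do not lift the case or shove it along the bench, and leave the blue bin and the two steel sleeves where they are.

Things in the scene. Friction and masses are not known exactly. Their poses are not given: they have to be found in the camera images.
- case: Red sheet-steel drill index case, loose on the bench on rubber feet, 1.7 kg complete; 13 N of level push slides it: 178 (its x) x 200 (y) x 45 mm high, 2 mm walls, open on top, inner floor 5 mm up. Origin: centre of the underside, on the bench; z up. Lid hinged along the +x rim, drill rack along the floor near the -x wall. +x points to world -y or up to 75 degrees from it towards the robot.
- rack_hinge (a point): Middle of the rack's hinge line, which runs along the case's y, 67 mm from the case's origin towards its -x side, 10 mm above the bench. Its frame turns with the rack: x points to the rack's free edge, z out of the drill-side face. The drills and two low cross strips stand up to 16 mm above this line when the rack lies flat.
- rack_edge (a point): Middle of the rack's free edge (6 mm rolled rim), 140 mm from the rack hinge. The rack is a zinc-grey plate 140 x 186 (along y) x 2 mm carrying eleven drills, 4 to 9 mm thick, side by side on one face, points towards this edge; that face is bare beyond 110 mm from the hinge at mid-width (131 mm at +y, 81 mm at -y). When it stands up the drills face the case's -x, away from the lid.
- rack (a joint): Angle of the drill rack, rad: 0 lies flat in the case, drills on top; about 1.5 stands upright (1.35 to 1.65 at the start, stop at 1.7). Pushed on its drill side it folds towards the case's +x, the lid side. The stiff hinge (0.42 N m) holds it wherever it is left, so push it all the way down; up to about 4 N near the free edge. While it stands, the lid cannot close.
- lid_hinge (a point): Middle of the lid's hinge line, 93 mm from the case's origin towards its +x side, 45 mm above the bench; the line runs along the case's y.
- lid_edge (a point): Middle of the lid's free edge, on the outer face, 184 mm from the lid hinge. The lid is a red sheet-steel panel 184 long x 206 wide x 3 mm, the outer face 3 mm above the hinge line when shut, with a 14 mm rim turned towards the inside along the free edge and the two sides.
- lid (a joint): Angle of the lid, rad: 0 is fully shut, 1.57 stands vertical, more leans outward past the case's +x side (1.8 to 2.0 at the start, stop at 2.15). The stiff hinge (0.38 N m) holds it wherever it is left, so it has to be pushed all the way down; up to about 4 N near the free edge.
- sleeve_a: Loose turned steel sleeve, 30 mm across, 65 mm tall, 0.16 kg, standing beside the case on its +y side. Leave alone. Origin: centre of its underside.
- sleeve_b: Loose turned steel sleeve like the other, standing beside the case on its -y side. Leave alone. Origin: centre of its underside.
- bin: Loose blue plastic stacking bin with a few pins in it, 160 (x) x 121 (y) x 82 mm, 0.45 kg. It stands to the left or right of the case. Leave alone. Origin: centre of its underside.

How it is judged (in metres and radians):
On the way, in this order (a step that is already met when the one before it is completed fails the run):
1. the drill rack is folded down flat in the case while the lid is still open (value of joint rack below 0.08 rad and value of joint lid above 1 rad), for 0.2 s.
2. the lid is swung shut over the folded rack (value of joint lid below 0.04 rad and value of joint rack below 0.08 rad), for 0.2 s.
At the end, for the whole second after the job is handed in: The rack lies flat in the case (within 0.08 rad, about 11 mm at its edge), the lid is shut over it (within 0.04 rad, about 7 mm at its edge), the case rests level within 20 mm of where it was, and the bin and sleeves stand within 20 mm of where they were (all of step 2 and linear speed of case below 0.01 m/s and distance of each of case, bin, sleeve_a, sleeve_b from where it was at the start of the episode below 0.02 m and angle between case's own z axis and vertical below 0.05 rad); the robot touches nothing.
It fails at once if the case is lifted or tipped (height (world z) of case above 0.012 m or angle between case's own z axis and vertical above 0.12 rad).
It fails at once if the case is shoved along the bench by more than 20 mm (distance of case from where it was at the start of the episode above 0.02 m).
It fails at once if the bin or a sleeve is moved by more than 20 mm, or a sleeve is tipped (distance of any of bin, sleeve_a, sleeve_b from where it was at the start of the episode above 0.02 m or angle between any of sleeve_a, sleeve_b's own z axis and vertical above 0.4 rad).
It also fails if it takes over 64 s, if anything falls off the work surface, if the arm or the gripper's body presses on something with over 40 N, if the wrist force passes 120 N, or if a joint passes its speed limit or range.

ROBOT

A 6-joint arm with a two-finger parallel gripper is mounted at the origin on the work surface. World frame = base frame: x ahead of the robot, y to its left, z up, the work surface at z = 0. Lengths are in mm, angles in degrees, forces in N, time in s.
With the tool pointing down it reaches from about 300 to 850 mm from the base axis. Payload 4.2 kg.
Tool frame: the origin (TCP) lies midway between the tips of the shut fingers; the grasp point (between the pads) lies 19 mm behind it (env.grip_point_offset is the distance from the TCP to the grasp point, in mm); z points along the fingers, x is the direction in which the jaws open and shut, and the axes are right-handed (so a half turn about z gives the same grasp; the last joint's range is limited). The gripper opens to 91 mm and grips with 3 to 60 N. Pads are 32 mm wide; open, the fingers measure 118 mm over their backs; the gripper's body (76 mm by 178 mm) begins 60 mm behind the grasp point.
Start: joints at [-1.146, 18.312, 89.639, -0, 72.044, -1.146], TCP at [575.016, 0, 213.976] pointing down, gripper open.
Joint ranges: [-177.97, 177.97], [-48.28, 115.42], [12.27, 149.76], [-77.06, 257.06], [2.81, 150.46], [-146.56, 146.56]. Speed limits (degrees/s): [147.25, 147.25, 180, 180, 180, 180].

INTERFACE

Orientations are given as [roll, pitch, yaw] about the fixed x, y, z axes, in that order (R = Rz(yaw) Ry(pitch) Rx(roll)).
In Python, from workcell import env gives the robot as it stands.
- The arm moves only by the shell command python3 -m pendant 'ROWS' [FORCE]. ROWS is JSON, a list of rows, each an object with "xyz": the shift along the tool's x, y, z in m, a list of three; "roll": the turn about the tool's z in degrees; "jaw": the closure, from 0 (fully open) to 1 (shut). A call has exactly 8 rows; each row is the pose to reach, as a shift and turn from the pose commanded when the call began, along the tool's axes at that moment; what a row does not reach only later rows make up. A row lasts 1/8 s, in which the tool goes at most 62.5 mm and 10.7 degrees, less where a joint would pass 70% of its speed; a pose out of reach is approached as far as the arm can. A call with a gripper value outside its range is refused whole. The fingers move at their own pace and stop on an object; FORCE is the grip in N (left out, the last holds). Time passes only in rows, so rows that repeat a pose let the fingers close, or fill a call up. It gives the time, the measured TCP pose, the force and the opening at its end, in the units of the state.
- env.state(): the state, without advancing time (a new reading comes with each control period).
- env.grab_frame(name): name is "scene" or "side" or "wrist"; returns (picture, depth): 480x640x3 uint8, blue, green, red; 480x640 float32, mm along the optical axis (not along the pixel's ray), 0 where there is no reading.
- env.camera_params(name): a dict with "camera_matrix" (3x3 intrinsics, pixels), "D" ([k1, k2, p1, p2, k3] as OpenCV has them; the pictures are not rectified), "cam_to_world" (4x4, takes a point from camera to world coordinates); the wrist camera has in their place "hand_eye" (4x4, takes a point from camera to tool coordinates, whose origin is the TCP and whose axes are the tool frame's). Camera axes: x right, y up, looking along -z (the intrinsics and any distortion apply to the point x, -y, -z); pixel columns grow to the right and rows downward; lengths in mm; the calibration is good to about 2 mm. A picture is of the moment at which its call begins: read the wrist's pose just before it. camera_params takes no time and is no camera call.
- env.job_done(): hands the job in, once; it reports no verdict.
The state is a dict: "time_s": time; "qpos": joint angles; "qvel": joint speeds; "effort": joint torques, N m; "ee_pos": TCP position; "ee_rot": TCP orientation; "force": force on the tool from outside, world axes, zero at the start; "torque": the same for the moment, N m; "gripper_width": finger opening in mm.
Only numpy, scipy, OpenCV 4.12 (cv2) and the standard library are available. Lean on these libraries where they do the work, as an engineer would, in place of code of your own. Each camera call takes 0.05 s, during which the arm holds its last target. There are 200 camera calls.

## Working session

There is one attempt and no reset: what is moved stays moved. The work goes in short steps, Python scripts to look and compute and a shell command to move; the robot and the scene stay as the last step left them, time stands still between calls to the robot, and variables do not carry over. Pictures are saved under pics/ and viewed, about 8 in all and at most 12, crops included, and the job is handed in when it is done.

```bash
ls; mkdir -p pics; cat > h.py <<'E'
import numpy as np,cv2
from workcell import env
def pts(name,d):
    p=env.camera_params(name);K=np.array(p["camera_matrix"],float);D=np.array(p["D"],float)
    v,u=np.mgrid[0:480,0:640]
    n=cv2.undistortPoints(np.stack([u.ravel(),v.ravel()],1).astype(np.float64)[:,None],K,D)[:,0].reshape(480,640,2)
    P=np.stack([n[...,0]*d,-n[...,1]*d,-d,np.ones_like(d)],-1)
    return (P@np.array(p["cam_to_world"]).T)[...,:3]
E
python3 - <<'E'
from h import *
print(env.state())
for n in("scene","side"):
    im,d=env.grab_frame(n);cv2.imwrite(f"pics/{n}0.png",im);np.save(f"{n}0.npy",d)
    print(n,env.camera_params(n)["cam_to_world"],(d>0).mean())
E
```

```text
pics
{'time_s': 0.0, 'qpos': array([-1.14591010e+00,  1.83497143e+01,  8.97061689e+01, -4.72347719e-04,
        7.20429988e+01, -1.14569770e+00]), 'qvel': array([ 0.04266973, -0.10779166,  0.0166346 ,  0.03739019,  0.00556395,
        0.08751696]), 'effort': array([-5.01459035e-04, -4.12465632e+01, -2.31973493e+01,  7.28826877e-02,
        4.58198413e-02, -1.41870069e-04]), 'ee_pos': array([5.74498052e+02, 8.22925018e-03, 2.13141198e+02]), 'ee_rot': array([-1.79998472e+02,  9.88712020e-02, -6.50595039e-05]), 'force': array([ 0.19105581, -0.91734524, -0.14109752]), 'torque': array([-0.00975437,  0.00567259,  0.0149989 ]), 'gripper_width': 91.09396795800917}
scene [[ 6.82520037e-01 -4.26484865e-01  5.93529324e-01  1.24427626e+03]
 [ 7.30830890e-01  4.06312542e-01 -5.48449021e-01 -5.91639599e+02]
 [-7.25320137e-03  8.08097010e-01  5.89004765e-01  7.38308315e+02]
 [ 0.00000000e+00  0.00000000e+00  0.00000000e+00  1.00000000e+00]] 0.996083984375
side [[ 7.66984498e-01  4.29563665e-01 -4.76665330e-01  7.74896601e+01]
 [-6.41523871e-01  5.28959090e-01 -5.55562242e-01 -5.61492428e+02]
 [ 1.34871067e-02  7.31899815e-01  6.81278767e-01  7.46358583e+02]
 [ 0.00000000e+00  0.00000000e+00  0.00000000e+00  1.00000000e+00]] 0.9960026041666666
```

View pics/scene0.png

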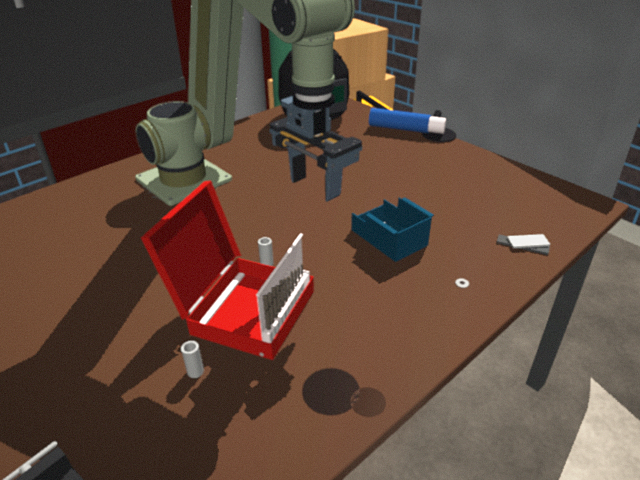

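View pics/side0.png

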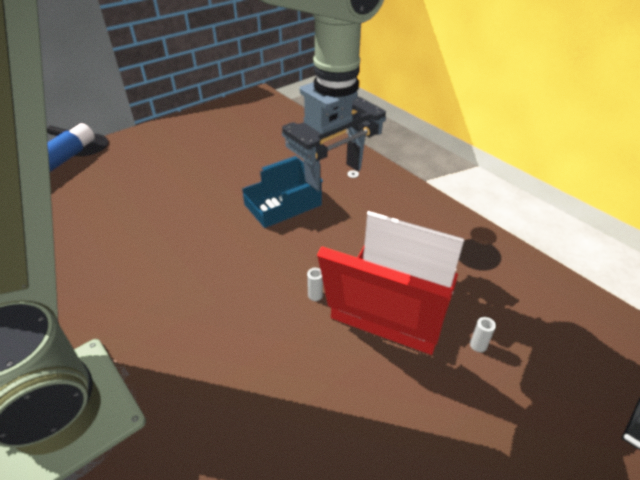

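The scene view shows the case around (235,300) with the open lid at (185,250), the rack at (285,280), sleeves at (265,250) and (192,358), and the bin at (393,230). The side view shows the lid's outer face at (385,300) and the rack's back at (410,250).

```bash
python3 - <<'E'
from h import *
A={}
for n in("scene","side"):
    im=cv2.imread(f"pics/{n}0.png");d=np.load(f"{n}0.npy");P=pts(n,d)
    b,g,r=[im[...,i].astype(int) for i in range(3)]
    hsv=cv2.cvtColor(im,cv2.COLOR_BGR2HSV)
    W=(P[...,0]>250)&(P[...,0]<950)&(abs(P[...,1])<500)&(d>0)
    red=W&(r>90)&(g<50)&(b<50); grey=W&(hsv[...,1]<60)&(hsv[...,2]>90)&(P[...,2]>5)&(P[...,2]<190)&(P[...,1]<0)
    blue=W&(b>r+25)&(P[...,2]<100)&(P[...,2]>3)
    A[n]=(P,red,grey)
    print(n,"bin",P[blue].min(0).round(),P[blue].max(0).round(),blue.sum())
    k,l,s,c=cv2.connectedComponentsWithStats(grey.astype(np.uint8))
    for i in range(1,k):
        if s[i,4]>80:
            q=P[l==i];print(" grey",s[i],np.percentile(q,3,0).round(),np.percentile(q,97,0).round(),np.median(q,0).round())
    q=P[red];print(" red",q.min(0).round(),q.max(0).round())
    def plane(q,t):
        for _ in range(15):
            m=q.mean(0);u,s,v=np.linalg.svd(q-m,full_matrices=False);e=abs((q-m)@v[2]);q=q[e<max(2*e.std(),2.5)] if (e<2.5).sum()>50 else q
        print(" ",t,"n",v[2].round(3),"c",m.round(),len(q),"el",np.degrees(np.arcsin(v[2][2])).round(1),"az",np.degrees(np.arctan2(v[2][1],v[2][0])).round(1),"rms",e.std().round(2));return q,v[2]
    L,nl=plane(P[red&(P[...,2]>70)],"lid")
    hd=np.array([-nl[1],nl[0]])/np.hypot(*nl[:2])
    for lo in range(50,230,30):
        s=L[(L[:,2]>lo)&(L[:,2]<lo+30)]
        if len(s)>20:
            t=s[:,:2]@hd;print("   z",lo,len(s),s[t.argmin()].round(),s[t.argmax()].round())
    print("  top",np.percentile(L[:,2],99.5))
    gr=grey&(P[...,2]>70)
    R,nr=plane(P[gr],"rack")
    hd=np.array([-nr[1],nr[0]])/np.hypot(*nr[:2]);t=R[:,:2]@hd
    print("  rack ends",R[t.argmin()].round(),R[t.argmax()].round(),"top",np.percentile(P[gr][:,2],[50,95,99.5]))
E
```

```text
scene bin [514. 139.   3.] [685. 274.  85.] 3175
 grey [ 257  234   52  109 1984] [ 609. -232.   27.] [692. -69. 153.] [ 648. -147.   98.]
 grey [258 237  15  28 345] [464. -81.  12.] [492. -55.  67.] [485. -70.  47.]
 grey [200 273  44  51 402] [ 477. -275.    7.] [ 545. -138.   14.] [ 513. -212.   11.]
 grey [182 341  21  36 558] [ 621. -364.    7.] [ 648. -339.   67.] [ 643. -352.   47.]
 red [ 271. -337.   -3.] [710. -28. 230.]
  lid n [0.871 0.418 0.257] c [ 488. -245.  131.] 3346 el 14.9 az 25.7 rms 0.61
   z 50 275 [ 541. -319.   71.] [ 449. -133.   76.]
   z 80 814 [ 535. -323.   99.] [ 446. -135.  102.]
   z 110 881 [ 530. -325.  122.] [ 439. -138.  126.]
   z 140 853 [ 522. -329.  158.] [ 428. -143.  170.]
   z 170 383 [ 519. -330.  171.] [ 426. -143.  181.]
   z 200 140 [ 507. -337.  224.] [ 418. -147.  200.]
  top 225.0748150394175
  rack n [-0.898 -0.44   0.014] c [ 646. -150.  126.] 1014 el 0.8 az -153.9 rms 0.56
  rack ends [604. -68. 114.] [ 689. -236.  153.] top [126.42408812 153.4890143  155.0032212 ]
side bin [511. 144.   3.] [738. 366.  85.] 3083
 grey [ 364  212 
[... 185 characters left out ...]
. -363.    8.] [ 646. -337.   68.] [ 624. -351.   48.]
 red [ 412. -335.   -3.] [729. -62. 229.]
  lid n [-0.866 -0.426 -0.261] c [ 475. -241.  154.] 5284 el -15.2 az -153.8 rms 0.37
   z 50 259 [ 448. -135.   75.] [ 538. -317.   71.]
   z 80 845 [ 441. -136.   98.] [ 536. -318.   82.]
   z 110 938 [ 434. -142.  131.] [ 528. -322.  116.]
   z 140 1032 [ 430. -144.  147.] [ 517. -328.  158.]
   z 170 1169 [ 419. -149.  194.] [ 514. -329.  172.]
   z 200 1041 [ 417. -149.  202.] [ 506. -333.  207.]
  top 224.18631048794703
  rack n [0.898 0.439 0.005] c [ 646. -153.  114.] 3005 el 0.3 az 26.0 rms 0.61
  rack ends [ 685. -234.   99.] [604. -68. 150.] top [115.31941744 152.73666048 155.10512688]
```

```bash
python3 - <<'E'
from h import *
for n in("scene","side"):
    d=np.load(f"{n}0.npy");P=pts(n,d);q=P[(d>0)&(P[...,2]>190)&(abs(P[...,1])<130)&(P[...,0]>150)&(P[...,0]<720)]
    for x0 in range(200,700,25):
        s=q[(q[:,0]>=x0)&(q[:,0]<x0+25)]
        if len(s)>15: print(n,x0,"z rel tcp",np.percentile(s[:,2]-214,[1,50,99]).round(),"y",np.percentile(s[:,1],[1,99]).round())
    s=q[abs(q[:,0]-575)<130]
    for z0 in range(200,620,20):
        t=s[(s[:,2]>=z0)&(s[:,2]<z0+20)]
        if len(t)>10: print(n,"  z rel",z0-214,"x",np.percentile(t[:,0]-575,[1,99]).round(),"y",np.percentile(t[:,1],[1,99]).round())
E
```

```text
scene 450 z rel tcp [328. 337. 343.] y [-55. -52.]
scene 475 z rel tcp [ 83. 323. 347.] y [-57.   1.]
scene 500 z rel tcp [ 10. 106. 349.] y [-58.  14.]
scene 525 z rel tcp [  2. 124. 351.] y [-59.  14.]
scene 550 z rel tcp [ 92. 239. 356.] y [-61. -16.]
scene 575 z rel tcp [ 94. 217. 357.] y [-60.  30.]
scene 600 z rel tcp [ 89. 305. 358.] y [-59.  51.]
scene 625 z rel tcp [  2.  59. 122.] y [-40.  31.]
scene 650 z rel tcp [ 79. 107. 122.] y [-40.  35.]
scene   z rel -14 x [-51.  55.] y [-19.  14.]
scene   z rel 6 x [-55.  56.] y [-20.  15.]
scene   z rel 26 x [-56.  58.] y [-20.  16.]
scene   z rel 46 x [-58.  59.] y [-21.  16.]
scene   z rel 66 x [-78.  82.] y [-39.  33.]
scene   z rel 86 x [-81.  87.] y [-40.  33.]
scene   z rel 106 x [-86.  90.] y [-40.  33.]
scene   z rel 126 x [-49.  18.] y [-27.  26.]
scene   z rel 146 x [-48.  18.] y [-26.  20.]
scene   z rel 166 x [-48.  38.] y [-41.  24.]
scene   z rel 186 x [-28.  37.] y [-38.  29.]
scene   z rel 206 x [-16.  38.] y [-39.  20.]
scene   z rel 226 x [-20.  36.] y [-37.  21.]
scene   z rel 246 x [-14.  36.] y [-36.  35.]
sce
[... 884 characters left out ...]
 [-60.  55.] y [-18.  16.]
side   z rel 46 x [-61.  56.] y [-19.  17.]
side   z rel 66 x [-83.  77.] y [-39.  34.]
side   z rel 86 x [-89.  79.] y [-39.  33.]
side   z rel 106 x [-91.  86.] y [-38.  35.]
side   z rel 126 x [-52.  15.] y [-25.  21.]
side   z rel 146 x [-52.  14.] y [-23.  23.]
side   z rel 166 x [-51.  14.] y [-38.  36.]
side   z rel 186 x [-38.  29.] y [-37.  28.]
side   z rel 206 x [-38.  21.] y [-37.  18.]
side   z rel 226 x [-37.  20.] y [-36.  19.]
side   z rel 246 x [-36.  18.] y [-35.  19.]
side   z rel 266 x [-36.  18.] y [-35.  17.]
side   z rel 286 x [-39.  21.] y [-58.  13.]
side   z rel 306 x [-92.  30.] y [-59. -53.]
side   z rel 326 x [-129.  -28.] y [-58. -51.]
```

```bash
python3 -m pendant '[{"xyz":[0,0,0],"roll":9,"jaw":1},{"xyz":[0,0,0],"roll":18,"jaw":1},{"xyz":[0,0,0],"roll":27,"jaw":1},{"xyz":[0,0,0],"roll":36,"jaw":1},{"xyz":[0,0,0],"roll":45,"jaw":1},{"xyz":[0,0,0],"roll":54,"jaw":1},{"xyz":[0,0,0],"roll":64,"jaw":1},{"xyz":[0,0,0],"roll":64,"jaw":1}]' 20
```

```text
time_s: 1.1
ee_pos: [574.7, 0.0, 213.5]
ee_rot: [180.0, 0.0, -63.9]
force: [0.6, 0.4, 0.5]
gripper_width: 14.3
```

```bash
python3 -m pendant '[{"xyz":[0.03,-0.01,0],"roll":0,"jaw":1},{"xyz":[0.065,-0.02,0],"roll":0,"jaw":1},{"xyz":[0.1,-0.03,0],"roll":0,"jaw":1},{"xyz":[0.135,-0.045,0],"roll":0,"jaw":1},{"xyz":[0.165,-0.055,0],"roll":0,"jaw":1},{"xyz":[0.167,-0.055,0],"roll":0,"jaw":1},{"xyz":[0.167,-0.055,0],"roll":0,"jaw":1},{"xyz":[0.167,-0.055,0],"roll":0,"jaw":1}]'; python3 - <<'E'
from h import *
s=env.state();print(s['ee_pos'])
im,d=env.grab_frame("scene");cv2.imwrite("pics/s1.png",im[120:400,120:440])
r=s['ee_pos'][:2]-[586,-181];print("u",r@[-.899,-.438],"v",r@[.438,-.899])
E
```

```text
time_s: 2.1
ee_pos: [697.0, -125.1, 214.3]
ee_rot: [180.0, 0.0, -63.9]
force: [0.5, 0.5, 0.2]
gripper_width: 0.3
[ 696.98772819 -125.07919658  214.27728282]
u -124.27127953826636 v -1.660177330282501
```

View pics/s1.png

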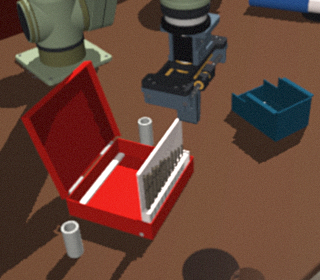

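The fingers are beyond the drill side, above and clear of the rack (tip at crop (185,115)). Next I descend and push.

```bash
python3 -m pendant '[{"xyz":[0.002,0,0.045],"roll":0,"jaw":1},{"xyz":[0.002,0,0.086],"roll":0,"jaw":1},{"xyz":[0.002,0.015,0.086],"roll":0,"jaw":1},{"xyz":[0.002,0.03,0.086],"roll":0,"jaw":1},{"xyz":[0.002,0.04,0.086],"roll":0,"jaw":1},{"xyz":[0.002,0.05,0.088],"roll":0,"jaw":1},{"xyz":[0.002,0.06,0.089],"roll":0,"jaw":1},{"xyz":[0.002,0.07,0.09],"roll":0,"jaw":1}]'; python3 -m pendant '[{"xyz":[0,0.008,0.003],"roll":0,"jaw":1},{"xyz":[0,0.015,0.006],"roll":0,"jaw":1},{"xyz":[0,0.022,0.009],"roll":0,"jaw":1},{"xyz":[0,0.029,0.012],"roll":0,"jaw":1},{"xyz":[0,0.035,0.016],"roll":0,"jaw":1},{"xyz":[0,0.041,0.021],"roll":0,"jaw":1},{"xyz":[0,0.047,0.026],"roll":0,"jaw":1},{"xyz":[0,0.053,0.031],"roll":0,"jaw":1}]'; python3 - <<'E'
from h import *
s=env.state()
im,d=env.grab_frame("scene");cv2.imwrite("pics/s2.png",im[120:400,120:440])
r=s['ee_pos'][:2]-[586,-181];print("u",r@[-.899,-.438],"v",r@[.438,-.899])
E
```

```text
time_s: 3.15
ee_pos: [635.9, -159.1, 124.6]
ee_rot: [-179.9, -0.1, -64.0]
force: [3.7, 1.0, 0.1]
gripper_width: 0.3
time_s: 4.15
ee_pos: [587.4, -181.8, 92.5]
ee_rot: [180.0, 0.0, -64.0]
force: [1.6, -0.1, 1.6]
gripper_width: 0.5
u -0.9341253220598033 v 1.3576227732018749
```

View pics/s2.png

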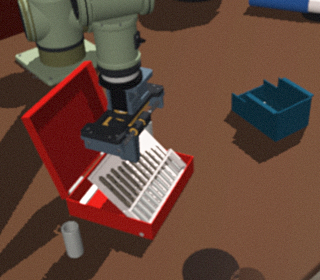

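The rack is about half folded, with the fingers on its upper part at crop (130,150); the forces are low. Continuing.

```bash
python3 -m pendant '[{"xyz":[0,0.007,0.008],"roll":0,"jaw":1},{"xyz":[0,0.013,0.016],"roll":0,"jaw":1},{"xyz":[0,0.019,0.024],"roll":0,"jaw":1},{"xyz":[0,0.024,0.033],"roll":0,"jaw":1},{"xyz":[0,0.028,0.042],"roll":0,"jaw":1},{"xyz":[0,0.031,0.05],"roll":0,"jaw":1},{"xyz":[0,0.033,0.056],"roll":0,"jaw":1},{"xyz":[0,0.035,0.061],"roll":0,"jaw":1}]';  python3 -m pendant '[{"xyz":[0,0,0.002],"roll":0,"jaw":1},{"xyz":[0,0,0.004],"roll":0,"jaw":1},{"xyz":[0,0,0.006],"roll":0,"jaw":1},{"xyz":[0,0,0.008],"roll":0,"jaw":1},{"xyz":[0,0,0.009],"roll":0,"jaw":1},{"xyz":[0,0,0.010],"roll":0,"jaw":1},{"xyz":[0,0,0.011],"roll":0,"jaw":1},{"xyz":[0,0,0.012],"roll":0,"jaw":1}]'
```

```text
time_s: 5.2
ee_pos: [556.6, -196.9, 31.5]
ee_rot: [-180.0, 0.0, -64.0]
force: [-0.6, 1.1, 1.7]
gripper_width: 0.5
time_s: 6.2
ee_pos: [556.6, -197.1, 20.7]
ee_rot: [-180.0, -0.0, -64.0]
force: [-2.9, 0.2, 10.6]
gripper_width: 0.2
```

```bash
python3 -m pendant '[{"xyz":[0,0,0.001],"roll":0,"jaw":1},{"xyz":[0,0,0.001],"roll":0,"jaw":1},{"xyz":[0,0,0.002],"roll":0,"jaw":1},{"xyz":[0,0,0.002],"roll":0,"jaw":1},{"xyz":[0,0,0.002],"roll":0,"jaw":1},{"xyz":[0,0,0.002],"roll":0,"jaw":1},{"xyz":[0,0,0.002],"roll":0,"jaw":1},{"xyz":[0,0,0.002],"roll":0,"jaw":1}]'
python3 -m pendant '[{"xyz":[0,-0.003,-0.03],"roll":0,"jaw":1},{"xyz":[0,-0.006,-0.07],"roll":0,"jaw":1},{"xyz":[0,-0.015,-0.12],"roll":0,"jaw":1},{"xyz":[0,-0.03,-0.17],"roll":0,"jaw":1},{"xyz":[0,-0.05,-0.22],"roll":0,"jaw":1},{"xyz":[0,-0.05,-0.25],"roll":0,"jaw":1},{"xyz":[0,-0.05,-0.25],"roll":0,"jaw":1},{"xyz":[0,-0.05,-0.25],"roll":0,"jaw":1}]'
cat > m.py <<'E'
from h import *
import sys
s=env.state()
for n in("scene","side"):
    im,d=env.grab_frame(n);P=pts(n,d);cv2.imwrite(f"pics/{n}{sys.argv[1]}.png",im)
    hsv=cv2.cvtColor(im,cv2.COLOR_BGR2HSV);b,g,r=[im[...,i].astype(int) for i in range(3)]
    C=np.stack([(P[...,:2]-[586,-181])@[-.899,-.438],(P[...,:2]-[586,-181])@[.438,-.899],P[...,2]],-1)
    box=(abs(C[...,0])<88)&(abs(C[...,1])<95)&(C[...,2]<80)
    rk=C[box&(hsv[...,1]<70)&(hsv[...,2]>60)]
    for a in range(-80,88,16):
        q=rk[(rk[:,0]>=a)&(rk[:,0]<a+16)]
        if len(q)>15: print(n,"rack u",a,"z",np.percentile(q[:,2],[2,50,98]).round(1),len(q))
    q=C[(r>90)&(g<50)&(b<50)&(abs(C[...,1])<140)&(abs(C[...,0])<200)&(C[...,2]<240)&(d>0)]
    print(" red min/max",np.percentile(q,.5,0).round(),np.percentile(q,99.5,0).round())
    k,l,st,c=cv2.connectedComponentsWithStats(((hsv[...,1]<60)&(hsv[...,2]>90)&(C[...,2]>5)&(C[...,2]<75)&(abs(C[...,1])>115)&(abs(C[...,1])<260)&(abs(C[...,0])<150)).astype(np.uint8))
    for i in range(1,k):
        if st[i,4]>80: print(" sleeve",np.median(P[l==i],0).round())
E
python3 m.py 3; python3 -c "
import cv2
cv2.imwrite('pics/s3.png',cv2.imread('pics/scene3.png')[120:400,120:440])"
```

```text
time_s: 7.2
ee_pos: [556.7, -197.1, 20.6]
ee_rot: [-179.9, -0.1, -64.0]
force: [-5.3, 0.9, 17.4]
gripper_width: 0.3
time_s: 8.2
ee_pos: [600.7, -174.9, 266.4]
ee_rot: [179.9, 0.1, -64.0]
force: [-0.1, -0.1, -0.4]
gripper_width: 0.5
scene rack u -80 z [ 8.1 13.  28.1] 90
scene rack u -64 z [ 4.6 19.9 27.9] 559
scene rack u -48 z [10.2 18.  24.1] 487
scene rack u -32 z [10.3 19.1 27.7] 617
scene rack u -16 z [10.1 18.4 24. ] 307
scene rack u 0 z [10.3 16.9 22.4] 427
scene rack u 16 z [ 9.7 14.4 22.6] 410
scene rack u 32 z [ 9.7 12.9 22.6] 396
scene rack u 48 z [ 9.4 12.3 19.2] 384
scene rack u 64 z [ 9.3 12.8 17. ] 400
scene rack u 80 z [ 7.1 10.6 13.4] 156
 red min/max [ -88. -104.    1.] [142. 105. 228.]
 sleeve [485. -70.  47.]
 sleeve [ 643. -352.   47.]
 red min/max [ -89. -101.    1.] [145. 101. 223.]
 sleeve [470. -72.  46.]
 sleeve [ 624. -351.   48.]
```

View pics/s3.png

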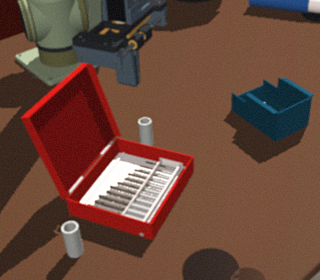

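The rack lies flat (plate at z≈10 mm along its whole length), with the lid still open, and the sleeves haven't moved. Next I go over the lid to its outer side.

```bash
python3 -m pendant '[{"xyz":[0,0.035,-0.01],"roll":0,"jaw":1},{"xyz":[0,0.075,-0.01],"roll":0,"jaw":1},{"xyz":[0,0.115,-0.01],"roll":0,"jaw":1},{"xyz":[0,0.155,-0.01],"roll":0,"jaw":1},{"xyz":[0,0.19,-0.01],"roll":0,"jaw":1},{"xyz":[0,0.205,-0.01],"roll":0,"jaw":1},{"xyz":[0,0.205,-0.01],"roll":0,"jaw":1},{"xyz":[0,0.205,-0.01],"roll":0,"jaw":1}]'; python3 - <<'E'
from h import *
s=env.state();print(s['qpos'].round())
im,d=env.grab_frame("side");cv2.imwrite("pics/s4.png",im)
r=s['ee_pos'][:2]-[586,-181];print("u",r@[-.899,-.438],"v",r@[.438,-.899])
E
```

```text
time_s: 9.3
ee_pos: [418.1, -264.7, 277.6]
ee_rot: [-180.0, 0.0, -64.0]
force: [0.1, 0.2, -0.2]
gripper_width: 0.5
[-34.   9.  93.   0.  78.  30.]
u 187.6009806076073 v 1.6941211712126432
```

View pics/s4.png

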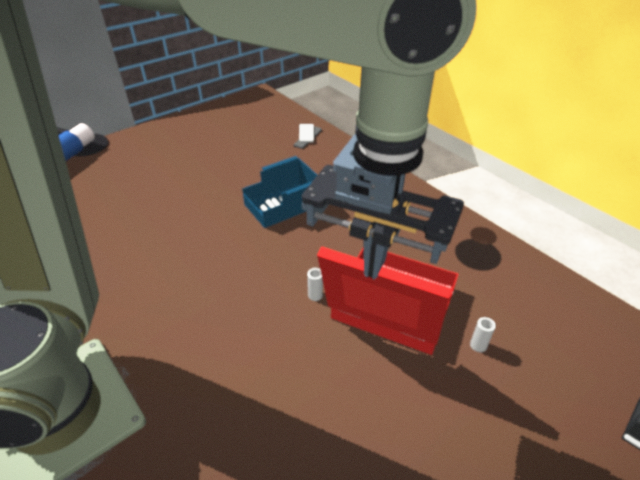

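The fingertips (375,272) are on the near, outer side of the lid, above its edge. Now descend and push.

```bash
python3 -m pendant '[{"xyz":[0,0,0.04],"roll":0,"jaw":1},{"xyz":[0,0,0.077],"roll":0,"jaw":1},{"xyz":[0,-0.015,0.077],"roll":0,"jaw":1},{"xyz":[0,-0.027,0.077],"roll":0,"jaw":1},{"xyz":[0,-0.039,0.077],"roll":0,"jaw":1},{"xyz":[0,-0.051,0.077],"roll":0,"jaw":1},{"xyz":[0,-0.063,0.077],"roll":0,"jaw":1},{"xyz":[0,-0.075,0.077],"roll":0,"jaw":1}]'; python3 -m pendant '[{"xyz":[0,-0.01,0.001],"roll":0,"jaw":1},{"xyz":[0,-0.02,0.002],"roll":0,"jaw":1},{"xyz":[0,-0.03,0.003],"roll":0,"jaw":1},{"xyz":[0,-0.04,0.004],"roll":0,"jaw":1},{"xyz":[0,-0.05,0.008],"roll":0,"jaw":1},{"xyz":[0,-0.06,0.012],"roll":0,"jaw":1},{"xyz":[0,-0.069,0.016],"roll":0,"jaw":1},{"xyz":[0,-0.078,0.02],"roll":0,"jaw":1}]'; python3 - <<'E'
from h import *
s=env.state()
im,d=env.grab_frame("scene");cv2.imwrite("pics/s5.png",im[120:400,120:440])
r=s['ee_pos'][:2]-[586,-181];print("u",r@[-.899,-.438],"v",r@[.438,-.899])
E
```

```text
time_s: 10.35
ee_pos: [485.4, -231.8, 201.2]
ee_rot: [-180.0, -0.0, -64.0]
force: [-1.7, -0.8, 1.9]
gripper_width: 0.2
time_s: 11.35
ee_pos: [555.3, -197.6, 180.6]
ee_rot: [-180.0, 0.0, -64.0]
force: [-2.2, -0.4, 0.6]
gripper_width: 0.6
u 34.89455188561409 v 1.4439951026193878
```

View pics/s5.png

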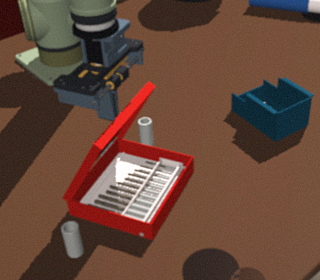

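The lid is about 60° open and following the fingers (crop (110,115)), with the rack flat beneath it. Continuing.

```bash
python3 -m pendant '[{"xyz":[0,-0.011,0.007],"roll":0,"jaw":1},{"xyz":[0,-0.022,0.015],"roll":0,"jaw":1},{"xyz":[0,-0.032,0.024],"roll":0,"jaw":1},{"xyz":[0,-0.042,0.034],"roll":0,"jaw":1},{"xyz":[0,-0.05,0.045],"roll":0,"jaw":1},{"xyz":[0,-0.058,0.056],"roll":0,"jaw":1},{"xyz":[0,-0.064,0.068],"roll":0,"jaw":1},{"xyz":[0,-0.069,0.08],"roll":0,"jaw":1}]'; python3 -m pendant '[{"xyz":[0,-0.005,0.01],"roll":0,"jaw":1},{"xyz":[0,-0.008,0.019],"roll":0,"jaw":1},{"xyz":[0,-0.010,0.027],"roll":0,"jaw":1},{"xyz":[0,-0.012,0.034],"roll":0,"jaw":1},{"xyz":[0,-0.013,0.04],"roll":0,"jaw":1},{"xyz":[0,-0.013,0.044],"roll":0,"jaw":1},{"xyz":[0,-0.013,0.047],"roll":0,"jaw":1},{"xyz":[0,-0.013,0.05],"roll":0,"jaw":1}]'
```

```text
time_s: 12.4
ee_pos: [617.4, -167.5, 100.2]
ee_rot: [-180.0, -0.0, -64.0]
force: [-0.6, 0.1, 1.9]
gripper_width: 0.6
time_s: 13.4
ee_pos: [628.7, -162.0, 51.0]
ee_rot: [-180.0, -0.0, -64.0]
force: [0.6, -0.1, 0.8]
gripper_width: 0.4
```

Near shut; press gently, then back off and check.

```bash
python3 -m pendant '[{"xyz":[0,0,0.001],"roll":0,"jaw":1},{"xyz":[0,0,0.002],"roll":0,"jaw":1},{"xyz":[0,0,0.003],"roll":0,"jaw":1},{"xyz":[0,0,0.004],"roll":0,"jaw":1},{"xyz":[0,0,0.005],"roll":0,"jaw":1},{"xyz":[0,0,0.005],"roll":0,"jaw":1},{"xyz":[0,0,0.005],"roll":0,"jaw":1},{"xyz":[0,0,0.005],"roll":0,"jaw":1}]'
```

```text
time_s: 14.4
ee_pos: [628.5, -162.0, 48.7]
ee_rot: [-179.9, -0.0, -64.0]
force: [-3.4, 1.9, 14.0]
gripper_width: 0.3
```

```bash
python3 -m pendant '[{"xyz":[0,0,-0.02],"roll":0,"jaw":1},{"xyz":[0,0,-0.06],"roll":0,"jaw":1},{"xyz":[0,0,-0.11],"roll":0,"jaw":1},{"xyz":[0,0,-0.16],"roll":0,"jaw":1},{"xyz":[0,0,-0.21],"roll":0,"jaw":1},{"xyz":[0,0,-0.24],"roll":0,"jaw":1},{"xyz":[0,0,-0.24],"roll":0,"jaw":1},{"xyz":[0,0,-0.24],"roll":0,"jaw":1}]'; python3 m.py 6; python3 - <<'E'
from h import *
im=cv2.imread("pics/scene6.png");cv2.imwrite("pics/s6.png",im[120:400,120:440])
for n in("scene","side"):
    im,d=env.grab_frame(n);P=pts(n,d);r=P[...,:2]-[586,-181];u=r@[-.899,-.438];v=r@[.438,-.899]
    for a in range(-90,91,30):
        z=P[(abs(u-a)<6)&(abs(v)<80)&(P[...,2]<120)&(d>0)][:,2]
        if len(z)>10:print(n,a,np.median(z).round(1),end="; ")
E
```

```text
time_s: 15.4
ee_pos: [627.7, -161.8, 284.3]
ee_rot: [179.9, 0.1, -64.0]
force: [-0.7, 0.3, -0.6]
gripper_width: 0.5
 red min/max [ -90. -101.    1.] [ 92. 105.  52.]
 sleeve [486. -70.  49.]
 sleeve [ 643. -353.   47.]
 red min/max [ -47. -101.   -1.] [ 94. 103.  50.]
 sleeve [471. -72.  47.]
 sleeve [ 624. -351.   48.]
scene -90 18.7; scene -60 48.9; scene -30 49.0; scene 0 49.1; scene 30 49.2; scene 60 48.8; scene 90 48.7; side -90 48.9; side -60 49.3; side -30 49.7; side 0 49.7; side 30 49.7; side 60 49.6; side 90 24.4;
```

View pics/s6.png

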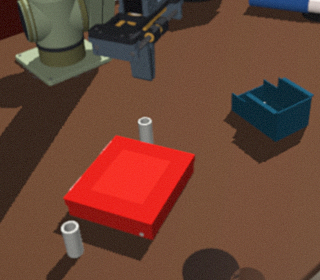

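The lid is level and shut (49 mm along its whole length), the case, sleeves and bin are in place, and the gripper is clear. Handing in.

```bash
python3 -c "
from workcell import env
print(env.job_done())"
```

```text
the job is handed in; nothing more can be done
None
```

The drill index is closed. I pushed the rack flat with the shut fingers while the lid was still open, then swung the lid over from outside and pressed it shut. The job was handed in at about 15.5 s.

- **Rack:** before the lid was closed, the plate measured about 10 mm above the bench along its whole length, so it lay flat.
- **Lid:** its outer face measures 48.7–49.7 mm along its length, against a nominal 48 mm, so it is level and shut.
- **Forces:** the peak reading was about 17 N, while pressing the rack down.
- **Other items:** the sleeves measured within about 2 mm of their starting places. The case outline still matches its starting position to about 2 mm. The bin looked unmoved in the last picture, though I did not measure it again.
- **Gripper:** it is well clear of everything, with the fingertips at 284 mm.

No check failed or disagreed. The hand-in reports no verdict.

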